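# Sweep loose nuts into the catch pan

### The arm

A 6-joint arm with a two-finger parallel gripper is mounted at the origin on a cart in front of the work surface, level with it; the furniture and walls round the work are solid. World frame = base frame: x ahead of the robot, y to its left, z up, the work surface at z = 0. Lengths are in m, angles in rad, forces in N, time in s.
With the tool pointing down it reaches from about 0.275 to 0.775 m from the base axis. Payload 14.6 kg.
Tool frame: the origin (TCP) lies at the very end of the fingers, on their centre line; the grasp point (between the pads) lies 19 mm behind it; z points along the fingers, y is the line along which they close (so a half turn about z gives the same grasp; the last joint's range is limited). The gripper opens to 85 mm and grips with 20 to 120 N. Pads are 22 mm wide; open, the fingers measure 114 mm over their backs; the gripper's body (76 mm by 85 mm) begins 54 mm behind the grasp point. The pads swing forward as they close: fully open they stand 13 mm farther back than shut.
Start: joints at [-1.312, 0.263, -0.048, 1.259, 0, 1.415], TCP at [0.211, -0.481, 0.231] pointing down, gripper open.
Joint ranges: [-2.65, 2.65], [-0.89, 1.7], [-1.18, 1.37], [-2.13, 2.11], [-1.35, 1.29], [-3.14, 3.14]. Speed limits (rad/s): [1.89, 1.89, 2.57, 2.79, 3.14, 3.14].

### API

Orientations are given as a unit quaternion [x, y, z, w].
In Python, from bench import telemetry, imaging, order gives the robot as it stands.
- The arm moves only by the tool play_rows, never from a script. Its argument "deltas" is a list of rows, each a list of 3 entries, a list of its own where there are three numbers: the shift along the tool's x, y, z in cm, then the turn about the tool's z in rad, then the closure, from 0 (fully open) to 1 (shut). In form: [[[x, y, z], spin, hand], ...]. A call has 1 to 8 rows; each row shifts and turns the commanded pose from where the row before left it, along the tool's axes as they then stand; what a row does not reach is not made up. A row lasts 1/12 s, in which the tool goes at most 41.7 mm and 7.16 degrees, less where a joint would pass 70% of its speed; a pose out of reach is approached as far as the arm can. A call is refused whole if a number of a shift passes 4.17 or a number of a turn 0.125, either way. A call with a gripper value outside its range is refused whole. The fingers move at their own pace and stop on an object; "newtons" is the grip in N (left out, the last holds). Time passes only in rows, so rows that do not move let the fingers close. It gives the time, the measured TCP pose, the force, the opening and the grip force at its end, in the units of the state.
- telemetry.get_state(): the state, without advancing time (a new reading comes with each control period).
- imaging.snapshot(name): name is "scene" or "side" or "wrist"; returns a dict with "pixels" (480x640x3 uint8, red, green, blue), "fovy" (degrees; the focal length in pixels is half the picture's height over the tangent of half this angle, whatever the lens; pixels are square), "cx", "cy" (the principal point, pixels), "cam_to_world" (4x4, takes a point from camera to world coordinates); the wrist camera has in their place "tool_from_camera" (4x4, takes a point from camera to tool coordinates, whose origin is the TCP and whose axes are the flange's). Camera axes: x right, y down, z forward; pixel columns grow to the right and rows downward; lengths in m; the calibration is good to about 2 mm. The wrist camera is an equidistant fisheye: a pixel r from the principal point sees the ray r / f radians off the axis. A picture is of the moment at which its call begins: read the wrist's pose just before it. There is no depth.
- order.sign_off(): hands the job in; it is judged then, once.
The state is a dict: "clock": time; "joint_positions": joint angles; "qd": joint speeds; "tau": joint torques, N m; "ee_pos": TCP position; "tool_rot": TCP orientation; "contact_force": force on the tool from outside, world axes, zero at the start; "torque": the same for the moment, N m; "grip_width": finger opening in m; "grip_force": force on a finger pad.
Only numpy, scipy, OpenCV 4.12 (cv2) and the standard library are available. Lean on these libraries where they do the work, as an engineer would, in place of code of your own. Each camera call takes 0.05 s, during which the arm holds its last target. There are 200 camera calls.

### The job

Sweep the two loose steel nuts across the bench, through the open front of the blue catch pan, with the fingertips, so that both come to rest wholly inside it. Slide them along the bench: do not pick them up, and leave the motor, the glue bottle and the red-brown box where they stand.

Things in the scene. Friction and masses are not known exactly. Their poses are not given: they have to be found in the camera images.
- catch_pan: Blue sheet-metal pan fixed to the bench, three walls and an open mouth. Origin: middle of the mouth's edge, at bench height; x runs level into the pan, y along the mouth, z up. Inside 200 mm wide (y -100 to 100), 130 mm deep (x 0 to 130); walls 2 mm thick, 37 mm high. Floor 2 mm thick, with a ramp up to it over the first 16 mm. Flat 2 mm flanges reach 20 mm out beyond the side walls.
- nut1_center (a point): One of two identical loose bright steel hexagon nuts (65 g), lying flat on the bench: 30 mm across flats, 34.6 mm across corners, 16 mm high, with a 19 mm through hole. This point is its centre, 8 mm above its underside.
- nut2_center (a point): One of two identical loose bright steel hexagon nuts (65 g), lying flat on the bench: 30 mm across flats, 34.6 mm across corners, 16 mm high, with a 19 mm through hole. This point is its centre, 8 mm above its underside.
- motor: Bystander: small black geared motor on a foot plate, 34x55x49 mm, loose, standing near the nuts. Origin: centre of its underside.
- glue: Bystander: small white glue bottle with a blue cap, 28 mm across, 85 mm high, loose, standing upright. Origin: centre of its underside.
- red_box: Bystander: small red-brown closed box, 36x87x30 mm, long along its y axis, loose. Origin: centre of its underside.

How it is judged:
By the outcome, as a careful person would: the job done as asked, in the order asked, and still so for the second after the job is handed in, with the robot touching nothing.
It also fails if it takes over 64 s, if anything falls off the work surface, if the arm or the gripper's body presses on something with over 40 N, if the wrist force passes 120 N, or if a joint passes its speed limit or range.

## Working session

There is one attempt and no reset: what is moved stays moved. The work goes in short steps, Python scripts to look and compute and a tool call to move; the robot and the scene stay as the last step left them, time stands still between calls to the robot, and variables do not carry over. Pictures are saved under pics/ and viewed, at most 10 in all, crops included, and the job is handed in when it is done.

Besides the shell and the picture viewer there is one more tool, called after "Emit:" as name(argument=value, ...), one argument or row to a line, values as JSON. play_rows: Moves the arm, as the interface text tells. Its arguments: {"type":"object","properties":{"deltas":{"type":"array"},"newtons":{"type":"number"}},"required":["deltas"]}

```bash
mkdir -p pics
cat > h.py <<'E'
import numpy as np, cv2
from bench import telemetry, imaging, order
def snap(n,f):
    s=imaging.snapshot(n); cv2.imwrite(f'pics/{f}.png',s['pixels'][:,:,::-1]); np.savez(f'pics/{f}.npz',**s); return s
def plane(s,u,v,z):
    f=240/np.tan(np.radians(s['fovy'])/2); M=np.array(s['cam_to_world'])
    d=M[:3,:3]@np.array([(u-s['cx'])/f,(v-s['cy'])/f,1]); o=M[:3,3]
    return o+d*(z-o[2])/d[2]
E
python3 - <<'E'
from h import *
for n in('scene','side'):
    s=snap(n,n+'1'); print(n,s['fovy'],np.round(s['cam_to_world'],3).tolist())
st=telemetry.get_state(); print({k:np.round(v,3).tolist() for k,v in st.items()})
E
```

```text
scene 51.604760667922335 [[-0.509, -0.542, 0.669, -0.231], [-0.861, 0.304, -0.408, 0.378], [0.017, -0.784, -0.621, 0.756], [0.0, 0.0, 0.0, 1.0]]
side 45.01739053004326 [[0.994, -0.057, 0.092, 0.471], [-0.107, -0.617, 0.779, -0.941], [0.013, -0.785, -0.62, 0.707], [0.0, 0.0, 0.0, 1.0]]
{'clock': 0.1, 'joint_positions': [-1.312, 0.263, -0.049, 1.259, -0.0, 1.415], 'qd': [-0.001, -0.001, 0.001, -0.001, -0.0, 0.001], 'tau': [0.004, -63.858, 38.507, 0.01, -0.0, 0.0], 'ee_pos': [0.211, -0.48, 0.231], 'tool_rot': [0.979, 0.205, -0.0, -0.0], 'contact_force': [0.418, -0.152, 0.642], 'torque': [0.034, 0.004, 0.05], 'grip_force': 0.0, 'grip_width': 0.085}
```

View pics/scene1.png

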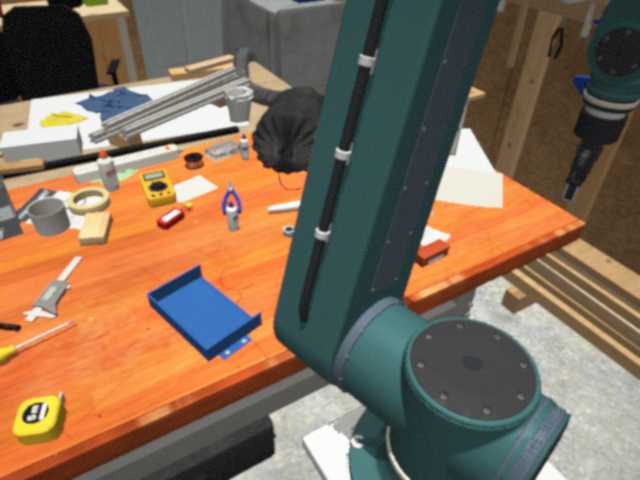

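View pics/side1.png

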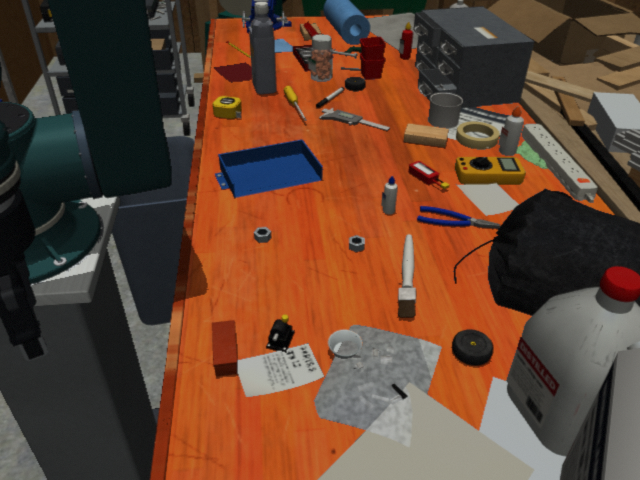

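The side view shows nuts at about (262,234) and (357,243). The pan mouth runs from (228,193) to (322,177) and opens towards the camera. The glue is at (389,205), the motor at (281,335) and the red box at (225,350). I'll measure these next.

Run:
```python
from h import *
s=dict(np.load('pics/side1.npz')); im=s['pixels']; hsv=cv2.cvtColor(im,cv2.COLOR_RGB2HSV)
for n,(u,v) in {'n1':(262,234),'n2':(357,243)}.items():
    r=hsv[v-16:v+17,u-16:u+17]
    m=((r[:,:,1]<130)|(r[:,:,2]<90)).astype(np.uint8)
    k,l,stt,c=cv2.connectedComponentsWithStats(m); i=1+np.argmax(stt[1:,4]); x,y,w,h,a=stt[i]
    cu,cv_=u-16+x+w/2-.5,v-16+y+h/2-.5
    print(n,stt[i],cu,cv_,plane(s,cu,cv_,.008).round(3))
for n,u,v,z in [('glue base',389,212,0),('motor L',268,345,0),('motor R',290,347,0),('box nearL',217,376,0),('box nearR',238,373,0)]: print(n,plane(s,u,v,z).round(3))
b=((hsv[:,:,0]>100)&(hsv[:,:,0]<128)&(hsv[:,:,1]>140)).astype(np.uint8)
b[:,:200]=0;b[:,340:]=0;b[:120]=0;b[215:]=0
cs,_=cv2.findContours(b,0,2); c=max(cs,key=cv2.contourArea)
for p in cv2.approxPolyDP(c,2,True)[:,0]: print(p,plane(s,*p,0).round(3),plane(s,*p,.037).round(3))
a=im[130:400,190:430]; cv2.imwrite('pics/c.png',cv2.resize(a[:,:,::-1],None,fx=2.2,fy=2.2,interpolation=2))
```

```text
n1 [  8   9  17  16 221] 262.0 234.5 [ 0.459 -0.04   0.008]
n2 [  8   8  16  17 223] 356.5 243.0 [ 0.639 -0.084  0.008]
glue base [0.725 0.023 0.   ]
motor L [ 0.461 -0.318  0.   ]
motor R [ 0.495 -0.325  0.   ]
box nearL [ 0.382 -0.372  0.   ]
box nearR [ 0.414 -0.369  0.   ]
[321 166] [0.603 0.218 0.   ] [0.596 0.158 0.037]
[302 141] [0.568 0.341 0.   ] [0.563 0.274 0.037]
[219 155] [0.364 0.29  0.   ] [0.37  0.225 0.037]
[223 171] [0.376 0.216 0.   ] [0.381 0.155 0.037]
[217 178] [0.363 0.187 0.   ] [0.369 0.128 0.037]
[222 188] [0.376 0.145 0.   ] [0.381 0.088 0.037]
[229 186] [0.391 0.152 0.   ] [0.395 0.094 0.037]
[236 196] [0.406 0.111 0.   ] [0.41  0.056 0.037]
[320 179] [0.594 0.162 0.   ] [0.588 0.105 0.037]
```

View pics/c.png

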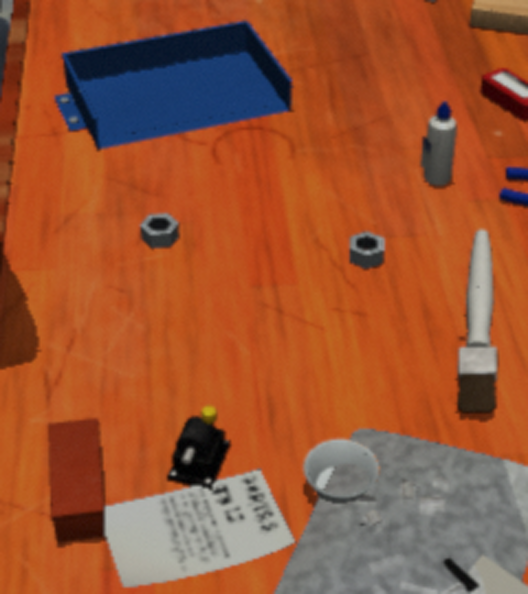

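Emit:
play_rows(
  deltas=[
    [[0,0,0],-0.121,0.76],
    [[0,0,0],-0.121,0.76],
    [[0,0,0],-0.121,0.76],
    [[0,0,0],-0.121,0.76],
    [[0,0,0],-0.121,0.76],
    [[0,0,0],-0.121,0.76],
    [[0,0,0],-0.121,0.76],
    [[0,0,0],-0.121,0.76],
  ],
)

```text
clock: 0.77
ee_pos: [0.2111, -0.4805, 0.231]
tool_rot: [0.769, 0.64, 0.0, -0.0]
contact_force: [-0.2, -0.3, 0.3]
grip_width: 0.0201
grip_force: 0.0
```

Emit:
play_rows(
  deltas=[
    [[0,0,0],-0.121,0.76],
    [[0,0,0],-0.121,0.76],
    [[2.5,1.8,0],0,0.76],
    [[2.5,1.8,0],0,0.76],
    [[2.5,1.8,0],0,0.76],
    [[2.5,1.8,0],0,0.76],
    [[2.5,1.8,0],0,0.76],
    [[2.5,1.8,0],0,0.76],
  ],
)

```text
clock: 1.43
ee_pos: [0.3114, -0.3238, 0.2311]
tool_rot: [0.688, 0.725, 0.0, -0.0]
contact_force: [0.3, -0.2, -0.1]
grip_width: 0.0204
grip_force: 0.0
```

Emit:
play_rows(
  deltas=[
    [[2.5,1.8,0],0,0.76],
    [[2.5,1.8,0],0,0.76],
    [[2.5,1.8,0],0,0.76],
    [[2.5,1.8,0],0,0.76],
    [[2.5,1.8,0],0,0.76],
    [[2.5,1.8,0],0,0.76],
    [[0,0,0],0,0.76],
    [[0,0,0],0,0.76],
  ],
)

```text
clock: 2.1
ee_pos: [0.4113, -0.1686, 0.2311]
tool_rot: [0.687, 0.727, -0.0, -0.0]
contact_force: [-0.4, 0.5, -0.3]
grip_width: 0.0207
grip_force: 0.0
```

Emit:
play_rows(
  deltas=[
    [[2.5,1.8,0],0,0.76],
    [[2.5,1.8,0],0,0.76],
    [[2.4,1.8,0],0,0.76],
    [[0,0,3],0,0.76],
    [[0,0,3],0,0.76],
    [[0,0,3],0,0.76],
    [[0,0,3],0,0.76],
    [[0,0,0],0,0.76],
  ],
)

```text
clock: 2.77
ee_pos: [0.458, -0.0929, 0.1071]
tool_rot: [0.689, 0.725, -0.001, -0.003]
contact_force: [-0.8, 0.5, -1.3]
grip_width: 0.0202
grip_force: 0.0
```

```bash
cat >> h.py <<'E'
from scipy.spatial.transform import Rotation as R
def wplane(s,st,u,v,z):
    f=240/np.tan(np.radians(s['fovy'])/2); p=np.array([u-s['cx'],v-s['cy']]); r=np.hypot(*p); t=r/f
    d=np.r_[p/r*np.sin(t),np.cos(t)]; T=np.array(s['tool_from_camera']); Q=R.from_quat(st['tool_rot']).as_matrix()
    o=Q@T[:3,3]+st['ee_pos']; d=Q@T[:3,:3]@d
    return o+d*(z-o[2])/d[2]
E
python3 - <<'E'
from h import *
st=telemetry.get_state(); s=snap('wrist','w1'); print(np.round(st['ee_pos'],4),np.round(st['tool_rot'],3),s['fovy'])
import json; json.dump({k:np.array(st[k]).tolist() for k in('ee_pos','tool_rot')},open('pics/w1.json','w'))
E
```

```text
[ 0.458  -0.0929  0.1071] [ 0.689  0.725 -0.001 -0.003] 65.70646984690485
```

View pics/w1.png

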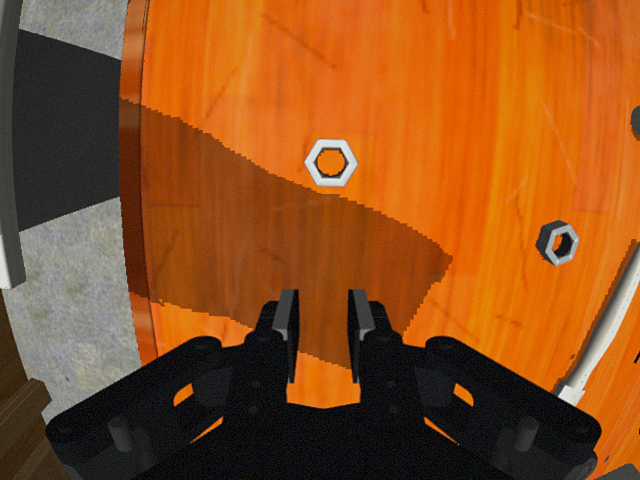

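The wrist view shows nut 1's top at about (331,162) and nut 2's at about (561,243). The fingers are centred near column 323.

Run:
```python
from h import *; import json
s=dict(np.load('pics/w1.npz')); st=json.load(open('pics/w1.json'))
print(wplane(s,st,331,162,.016),wplane(s,st,561,243,.016))
print(np.linalg.norm(wplane(s,st,305,162,.016)-wplane(s,st,357,162,.016)))
```

```text
[ 0.4590189  -0.03639843  0.016     ] [ 0.63689576 -0.07957478  0.016     ]
0.032655709292235255
```

Emit:
play_rows(
  deltas=[
    [[0,0.4,2],0,0.76],
    [[0,0,2],0,0.76],
    [[0,0,2],0,0.76],
    [[0,0,2],0,0.76],
    [[0,0,1],0,0.76],
    [[0,0,0.5],0,0.76],
    [[0,0,0],0,0.76],
    [[0,0,0],0,0.76],
  ],
)

```text
clock: 3.48
ee_pos: [0.4657, -0.0933, 0.0175]
tool_rot: [0.688, 0.725, 0.0, 0.001]
contact_force: [-0.1, 0.2, -0.2]
grip_width: 0.0207
grip_force: 0.0
```

Emit:
play_rows(
  deltas=[
    [[0,-0.35,0.6],0,0.76],
    [[0,0,0.5],0,0.76],
    [[1,0,0],0,0.76],
    [[1,0,0],0,0.76],
    [[1,0,0],0,0.76],
    [[1,0,0],0,0.76],
    [[1,0,0],0,0.76],
    [[1,0,0],0,0.76],
  ],
)

```text
clock: 4.15
ee_pos: [0.4582, -0.0317, 0.0054]
tool_rot: [0.688, 0.726, 0.0, 0.0]
contact_force: [0.2, -1.5, 0.4]
grip_width: 0.0204
grip_force: 0.3
```

Emit:
play_rows(
  deltas=[
    [[1,0,0],0,0.76],
    [[1,0,0],0,0.76],
    [[1,0,0],0,0.76],
    [[1,0,0],0,0.76],
    [[1,0,0],0,0.76],
    [[1,0,0],0,0.76],
    [[0,0,0],0,0.76],
    [[0,0,0],0,0.76],
  ],
)

```text
clock: 4.82
ee_pos: [0.455, 0.0275, 0.0053]
tool_rot: [0.688, 0.726, -0.0, -0.0]
contact_force: [0.6, -0.2, 0.3]
grip_width: 0.0202
grip_force: 0.0
```

Run:
```python
from h import *
s=snap('wrist','w2')
```

```text
(no output)
```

View pics/w2.png

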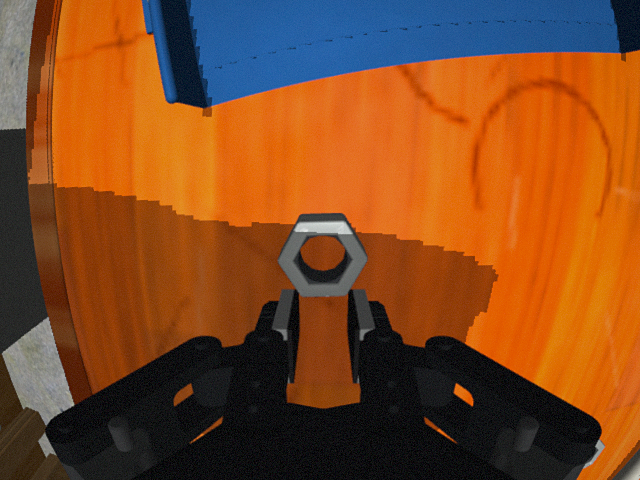

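The nut sits centred on the fingertips at (323,257), and the pan's left mouth corner at (209,105) is clear of the path. I'll keep pushing and lift 2 mm for the pan floor.

Emit:
play_rows(
  deltas=[
    [[1,0,-0.2],0,0.76],
    [[1,0,0],0,0.76],
    [[1,0,0],0,0.76],
    [[1,0,0],0,0.76],
    [[1,0,0],0,0.76],
    [[1,0,0],0,0.76],
    [[1,0,0],0,0.76],
    [[1,0,0],0,0.76],
  ],
)

```text
clock: 5.53
ee_pos: [0.4507, 0.1079, 0.0073]
tool_rot: [0.688, 0.726, -0.0, 0.0]
contact_force: [0.6, -1.2, 0.8]
grip_width: 0.0203
grip_force: 0.8
```

Emit:
play_rows(
  deltas=[
    [[1,0,0],0,0.76],
    [[1,0,0],0,0.76],
    [[1,0,0],0,0.76],
    [[1,0,0],0,0.76],
    [[1,0,0],0,0.76],
    [[1,0,0],0,0.76],
    [[1,0,0],0,0.76],
    [[0,0,0],0,0.76],
  ],
)

```text
clock: 6.2
ee_pos: [0.447, 0.1784, 0.0072]
tool_rot: [0.688, 0.726, 0.0, -0.0]
contact_force: [0.1, -0.3, -1.0]
grip_width: 0.0205
grip_force: 0.0
```

Emit:
play_rows(
  deltas=[
    [[-1,0,0],0,0.76],
    [[-2,0,0],0,0.76],
    [[-1,0,-2],0,0.76],
    [[0,0,-3],0,0.76],
    [[0,0,-3],0,0.76],
    [[0,0,-3],0,0.76],
    [[0,0,0],0,0.76],
    [[0,0,0],0,0.76],
  ],
)

```text
clock: 6.87
ee_pos: [0.45, 0.136, 0.1184]
tool_rot: [0.688, 0.725, 0.001, 0.001]
contact_force: [0.3, 0.3, -0.0]
grip_width: 0.0204
grip_force: 0.0
```

Run:
```python
from h import *; import json
st=telemetry.get_state();s=snap('wrist','w3')
json.dump({k:np.array(st[k]).tolist() for k in('ee_pos','tool_rot')},open('pics/w3.json','w'))
```

```text
(no output)
```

View pics/w3.png

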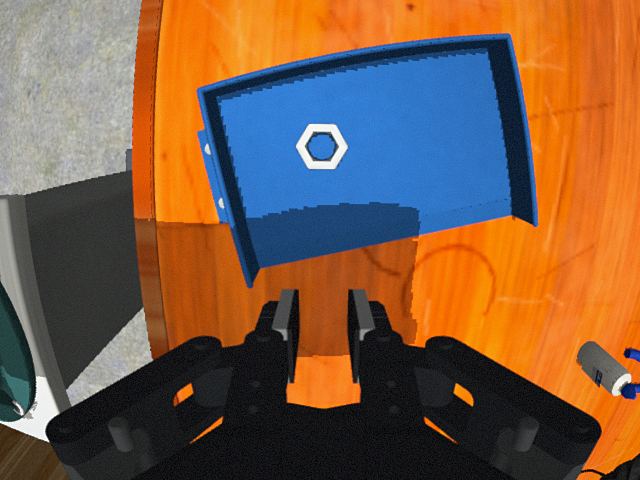

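Nut 1 is well inside the pan, at (322,146). Next is nut 2.

Emit:
play_rows(
  deltas=[
    [[-2.8,1.95,0],0,0.76],
    [[-2.8,1.95,0],0,0.76],
    [[-2.8,1.95,0],0,0.76],
    [[-2.8,1.95,0],0,0.76],
    [[-2.8,1.95,0],0,0.76],
    [[-2.8,1.95,0],0,0.76],
    [[-2.8,1.95,0],0,0.76],
    [[-2.8,1.95,0],0,0.76],
  ],
)

```text
clock: 7.58
ee_pos: [0.6167, -0.0805, 0.1155]
tool_rot: [0.688, 0.725, -0.001, -0.001]
contact_force: [0.8, -0.1, 1.2]
grip_width: 0.0203
grip_force: 0.0
```

Emit:
play_rows(
  deltas=[
    [[-2.8,1.95,0],0,0.76],
    [[-3.2,1.95,0],0,0.76],
    [[0,0,0],-0.1,0.76],
    [[0,0,0],-0.1,0.76],
    [[0,0,0],-0.104,0.76],
    [[0,0,0],0,0.76],
    [[0,0,0],0,0.76],
    [[0,0,0],0,0.76],
  ],
)

```text
clock: 8.25
ee_pos: [0.6586, -0.1365, 0.1165]
tool_rot: [0.572, 0.82, -0.0, -0.001]
contact_force: [0.7, -0.7, 0.5]
grip_width: 0.0202
grip_force: 0.0
```

Run:
```python
from h import *; import json
st=telemetry.get_state();s=snap('wrist','w4')
json.dump({k:np.array(st[k]).tolist() for k in('ee_pos','tool_rot')},open('pics/w4.json','w'))
```

```text
(no output)
```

View pics/w4.png

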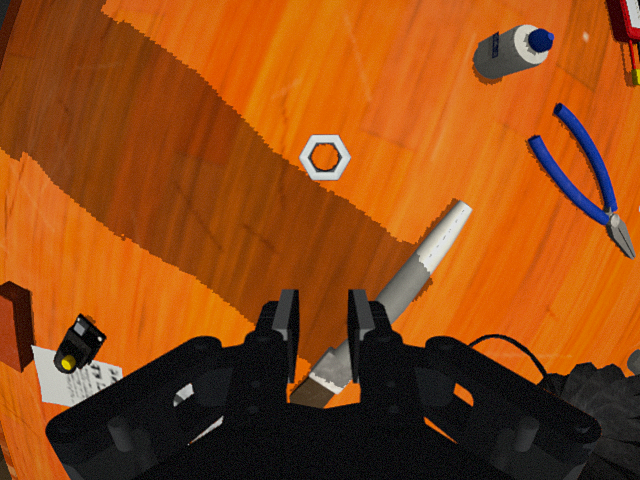

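The view shows nut 2 centred at (325,157), but a loose brush lies beneath the hand, from about (468,205) to (310,385). I'll locate it before going down.

Run:
```python
from h import *; import json
s=dict(np.load('pics/w4.npz')); st=json.load(open('pics/w4.json'))
Q=R.from_quat(st['tool_rot']).as_matrix()
for n,u,v,z in [('nut',325,157,.016),('tip',468,203,.01),('edge left upper',418,250,.01),('edge left mid',377,297,.01),('edge left low',345,345,.01),('ferrule topleft',312,372,.01),('glue base',490,65,0)]:
    p=wplane(s,st,u,v,z); print(n,p.round(3),'tool',(Q.T@(p-st['ee_pos'])).round(3)[:2])
```

```text
nut [ 0.639 -0.081  0.016] tool [0.059 0.001]
tip [ 0.745 -0.073  0.01 ] tool [0.029 0.103]
edge left upper [ 0.724 -0.119  0.01 ] tool [-0.006  0.068]
edge left mid [ 0.71  -0.162  0.01 ] tool [-0.042  0.039]
edge left low [ 0.703 -0.209  0.01 ] tool [-0.083  0.017]
ferrule topleft [ 0.688 -0.242  0.01 ] tool [-0.11  -0.009]
glue base [0.727 0.03  0.   ] tool [0.132 0.122]
```

The brush clears the fingers by about 4 cm, and nut 2 is 59 mm ahead and centred, so I'm going down.

Emit:
play_rows(
  deltas=[
    [[0.5,0.1,2.5],0,0.76],
    [[0.5,0,2.5],0,0.76],
    [[0,0,2.5],0,0.76],
    [[0,0,2],0,0.76],
    [[0,0,1],0,0.76],
    [[0,0,0],0,0.76],
    [[0,0,0],0,0.76],
    [[0,0,0],0,0.76],
  ],
)

```text
clock: 8.97
ee_pos: [0.6572, -0.127, 0.0136]
tool_rot: [0.571, 0.821, 0.0, 0.001]
contact_force: [0.5, -0.1, 0.9]
grip_width: 0.0204
grip_force: 0.0
```

Emit:
play_rows(
  deltas=[
    [[0,-0.1,0.8],0,0.76],
    [[1,0,0],0,0.76],
    [[1,0,0],0,0.76],
    [[1,0,0],0,0.76],
    [[1,0,0],0,0.76],
    [[1,0,0],0,0.76],
    [[1,0,0],0,0.76],
    [[1,0,0],0,0.76],
  ],
)

```text
clock: 9.63
ee_pos: [0.6306, -0.0604, 0.0044]
tool_rot: [0.57, 0.822, 0.0, 0.0]
contact_force: [0.2, -0.3, -0.9]
grip_width: 0.0206
grip_force: 0.2
```

Emit:
play_rows(
  deltas=[
    [[1,0,0],0,0.76],
    [[1,0,0],0,0.76],
    [[1,0,0],0,0.76],
    [[1,0,0],0,0.76],
    [[1,0,0],0,0.76],
    [[1,0,0],0,0.76],
    [[1,0,0],0,0.76],
    [[1,0,0],0,0.76],
  ],
)

```text
clock: 10.3
ee_pos: [0.6027, 0.0143, 0.0043]
tool_rot: [0.57, 0.821, 0.0, 0.0]
contact_force: [0.2, -0.6, 0.8]
grip_width: 0.0204
grip_force: 0.4
```

Emit:
play_rows(
  deltas=[
    [[1,0,0],0,0.76],
    [[1,0,0],0,0.76],
    [[1,0,0],0,0.76],
    [[1,0,0],0,0.76],
    [[0,0,0],0,0.76],
    [[0,0,0],0,0.76],
  ],
)

```text
clock: 10.8
ee_pos: [0.5889, 0.0514, 0.0043]
tool_rot: [0.57, 0.822, -0.0, -0.0]
contact_force: [-0.1, -0.3, -0.3]
grip_width: 0.0202
grip_force: 0.0
```

Run:
```python
from h import *
s=snap('wrist','w5')
```

```text
(no output)
```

View pics/w5.png

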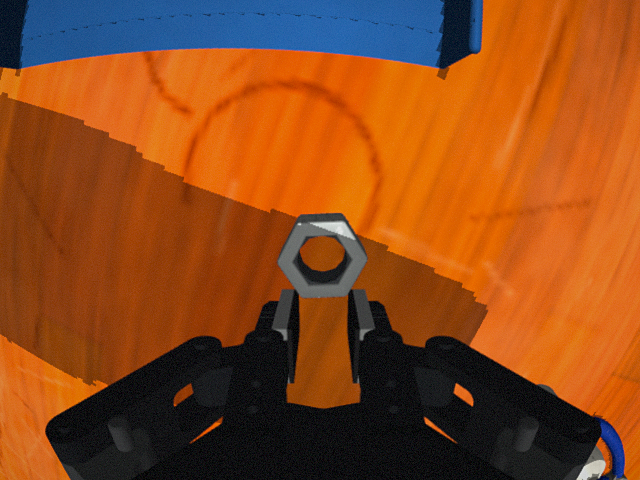

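Nut 2 is held centred at (322,257), and the pan's right wall at (460,40) is well off the path. I'll push the last 16 cm and lift 3 mm for the floor.

Emit:
play_rows(
  deltas=[
    [[1,0,-0.3],0,0.76],
    [[1,0,0],0,0.76],
    [[1,0,0],0,0.76],
    [[1,0,0],0,0.76],
    [[1,0,0],0,0.76],
    [[1,0,0],0,0.76],
    [[1,0,0],0,0.76],
    [[1,0,0],0,0.76],
  ],
)

```text
clock: 11.52
ee_pos: [0.5607, 0.1269, 0.0073]
tool_rot: [0.57, 0.821, -0.0, 0.0]
contact_force: [0.1, -0.1, 0.2]
grip_width: 0.0208
grip_force: 0.2
```

Emit:
play_rows(
  deltas=[
    [[1,0,0],0,0.76],
    [[1,0,0],0,0.76],
    [[1,0,0],0,0.76],
    [[1,0,0],0,0.76],
    [[1,0,0],0,0.76],
    [[1,0,0],0,0.76],
    [[1,0,0],0,0.76],
    [[1,0,0],0,0.76],
  ],
)

```text
clock: 12.18
ee_pos: [0.5329, 0.2017, 0.0073]
tool_rot: [0.57, 0.821, 0.0, 0.0]
contact_force: [0.6, -1.5, 3.3]
grip_width: 0.0203
grip_force: 1.4
```

Emit:
play_rows(
  deltas=[
    [[0,0,0],0,0.76],
    [[-2,0,0],0,0.76],
    [[-2,0,-2],0,0.76],
    [[0,0,-3],0,0.76],
    [[0,0,-3],0,0.76],
    [[0,0,-3],0,0.76],
    [[0,0,-2],0,0.76],
    [[0,0,0],0,0.76],
  ],
)

```text
clock: 12.85
ee_pos: [0.5489, 0.1635, 0.1412]
tool_rot: [0.57, 0.821, 0.002, 0.002]
contact_force: [0.6, 0.4, 0.6]
grip_width: 0.0206
grip_force: 0.0
```

Run:
```python
from h import *
w=snap('wrist','w6')['pixels']; s=snap('side','s6')['pixels'][120:400,180:450]
s=cv2.resize(s,(463,480)); w=w[:,:]; 
cv2.imwrite('pics/f.png',cv2.resize(np.hstack([w,s]),(800,348))[:,:,::-1])
```

```text
(no output)
```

View pics/f.png

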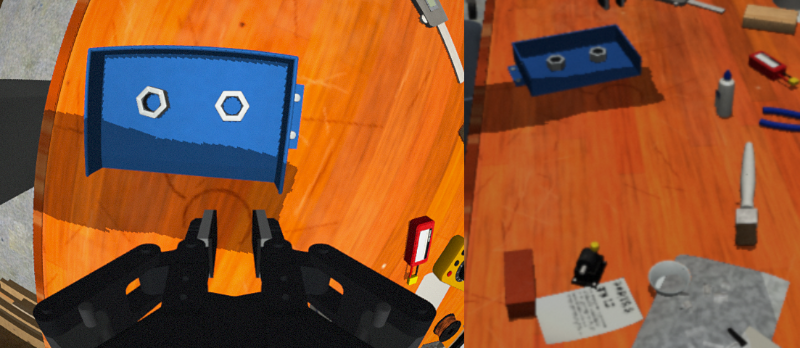

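Both nuts lie well inside the pan, at (152,101) and (232,106). The motor, glue bottle and box haven't moved, and the arm is clear.

```bash
python3 -c "
from bench import order; print(order.sign_off())"
```

```text
the job is handed in; nothing more can be done
None
```

Both nuts were swept into the blue catch pan and lie wholly inside it; the motor, glue bottle and red-brown box stand where they were, and the job was handed in after about 13 s of the 64 s allowed.

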